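# Put the plug followers back in their own troughs

## Task

The three plug follower rods were put back in each other's troughs. Lift the retaining bar out of its two brackets and set it aside, move each rod into the trough of its own length, centred lengthwise (the spare rest is free for parking one on the way), and then lay the bar back in both brackets, centred and with its grip tab up.

Things in the scene. Friction and masses are not known exactly. Their poses are not given: they have to be found in the camera images.
- bar_grip (a point): Retaining bar: flat steel bar 285 x 16 x 10 mm, 0.2 kg, black grip tab upright on its middle (14 mm thick along x, 40 mm along y, 36 mm tall). This point: the tab's centre, 28 mm above the bar's underside. y along the bar, z up. It starts in the rack's brackets, across and just above the rods' middles; it stands by itself on the bench, tab up.
- rod_short_center (a point): The short follower rod: round steel rod 100 mm long, 12 mm in diameter, under 0.25 kg; this point is its centre. x runs along the rod (both ends alike; it may be rolled about x by any amount). It starts in the wrong trough. Rods roll on a flat bench but lie still in a trough or on the rest.
- rod_medium_center (a point): The medium follower rod: round steel rod 125 mm long, 14 mm in diameter, under 0.25 kg; this point is its centre. x runs along the rod (both ends alike; it may be rolled about x by any amount). It starts in the wrong trough. Rods roll on a flat bench but lie still in a trough or on the rest.
- rod_long_center (a point): The long follower rod: round steel rod 150 mm long, 16 mm in diameter, under 0.25 kg; this point is its centre. x runs along the rod (both ends alike; it may be rolled about x by any amount). It starts in the wrong trough. Rods roll on a flat bench but lie still in a trough or on the rest.
- trough_short: The short trough, fixed on the rack: wooden V trough 100 mm long, for the rod of that length. Origin: middle of its underside, 12 mm above the bench; x along it. Its V (90 degrees, bottom 16, edges 30 mm above origin, 37 mm wide outside) is cut away within 28 mm of the middle for fingers, leaving a 4 mm strip. Its own rod's axis lies 24.5 mm above origin. Troughs 66 mm apart, any order.
- trough_medium: The medium trough, fixed on the rack: wooden V trough 125 mm long, for the rod of that length. Origin: middle of its underside, 12 mm above the bench; x along it. Its V (90 degrees, bottom 16, edges 30 mm above origin, 37 mm wide outside) is cut away within 28 mm of the middle for fingers, leaving a 4 mm strip. Its own rod's axis lies 25.9 mm above origin. Troughs 66 mm apart, any order.
- trough_long: The long trough, fixed on the rack: wooden V trough 150 mm long, for the rod of that length. Origin: middle of its underside, 12 mm above the bench; x along it. Its V (90 degrees, bottom 16, edges 30 mm above origin, 37 mm wide outside) is cut away within 28 mm of the middle for fingers, leaving a 4 mm strip. Its own rod's axis lies 27.3 mm above origin. Troughs 66 mm apart, any order.
- rack: Follower rack, fixed: light wooden board 120 (x) x 290 (y) x 12 mm; origin: centre of its underside, on the bench; x along the troughs. Dark steel brackets at y = +130 and -130 mm, x = 0, each a slot open at the top, 22 mm wide in x, floor 51 mm above origin, flared to about 45 mm at 72 mm. The bar lies in both along y, centred; its tab's centre is then 79 mm above origin.
- rest: Spare rest, fixed, empty: light wooden block 120 x 56 x 12 mm right of the rack, with a V trough 120 mm long on it, same section and finger gap as the rack's. Origin: centre of its underside, on the bench; x along it. V bottom 28 mm above origin: a rod of diameter D lies with its axis at 28 mm + 0.707 D. Parks one rod. The bench right of it is clear for 0.28 m (x 0.35 to 0.47 m).
Things that resemble listed ones, but are neither listed nor needed, are in the scene too. What is shaped like the part that bears rod_short_center but orange is not meant.

How it is judged:
On the way, in this order (a step that is already met when the one before it is completed fails the run):
1. the bar is lifted clear of its brackets (z of bar_grip in the frame of rack above 0.112 m), for 0.2 s.
2. each rod lies in the trough of its own length, the bar still out of the brackets (x of rod_short_center in the frame of trough_short between -0.015 and 0.015 m and y of rod_short_center in the frame of trough_short between -0.005 and 0.005 m and z of rod_short_center in the frame of trough_short between 0.0195 and 0.0295 m and angle between the x axis of rod_short_center and the x axis of trough_short, either way round below 0.1 rad and x of rod_medium_center in the frame of trough_medium between -0.015 and 0.015 m and y of rod_medium_center in the frame of trough_medium between -0.005 and 0.005 m and z of rod_medium_center in the frame of trough_medium between 0.0209 and 0.0309 m and angle between the x axis of rod_medium_center and the x axis of trough_medium, either way round below 0.1 rad and x of rod_long_center in the frame of trough_long between -0.015 and 0.015 m and y of rod_long_center in the frame of trough_long between -0.005 and 0.005 m and z of rod_long_center in the frame of trough_long between 0.0223 and 0.0323 m and angle between the x axis of rod_long_center and the x axis of trough_long, either way round below 0.1 rad and distance between bar_grip and rack above 0.13 m), for 0.2 s.
At the end, for the whole second after the job is handed in: Each rod rests in the trough of its own length (5 mm sideways and in height, 15 mm lengthwise, 0.1 rad), and the bar rests in both brackets, tab up (8 mm across, 5 mm in height, 15 mm lengthwise, 0.08 rad) (x of rod_short_center in the frame of trough_short between -0.015 and 0.015 m and y of rod_short_center in the frame of trough_short between -0.005 and 0.005 m and z of rod_short_center in the frame of trough_short between 0.0195 and 0.0295 m and angle between the x axis of rod_short_center and the x axis of trough_short, either way round below 0.1 rad and x of rod_medium_center in the frame of trough_medium between -0.015 and 0.015 m and y of rod_medium_center in the frame of trough_medium between -0.005 and 0.005 m and z of rod_medium_center in the frame of trough_medium between 0.0209 and 0.0309 m and angle between the x axis of rod_medium_center and the x axis of trough_medium, either way round below 0.1 rad and x of rod_long_center in the frame of trough_long between -0.015 and 0.015 m and y of rod_long_center in the frame of trough_long between -0.005 and 0.005 m and z of rod_long_center in the frame of trough_long between 0.0223 and 0.0323 m and angle between the x axis of rod_long_center and the x axis of trough_long, either way round below 0.1 rad and x of bar_grip in the frame of rack between -0.008 and 0.008 m and y of bar_grip in the frame of rack between -0.015 and 0.015 m and z of bar_grip in the frame of rack between 0.074 and 0.084 m and angle between the y axis of bar_grip and the y axis of rack, either way round below 0.08 rad and angle between bar_grip's own z axis and vertical below 0.1 rad); the robot touches nothing.
It also fails if it takes over 144 s, if anything falls off the work surface, if the arm or the gripper's body presses on something with over 40 N, if the wrist force passes 120 N, or if a joint passes its speed limit or range.

## Robot

A 6-joint arm with a two-finger parallel gripper is mounted at the origin on a cart in front of the work surface, level with it; the furniture and walls round the work are solid. World frame = base frame: x ahead of the robot, y to its left, z up, the work surface at z = 0. Lengths are in m, angles in rad, forces in N, time in s.
With the tool pointing down it reaches from about 0.375 to 0.9 m from the base axis. Payload 3.1 kg.
Tool frame: the origin (TCP) lies midway between the tips of the shut fingers; the grasp point (between the pads) lies 19 mm behind it; z points along the fingers, y is the line along which they close (so a half turn about z gives the same grasp; the last joint's range is limited). The gripper opens to 87 mm and grips with 3 to 60 N. Pads are 19 mm wide; open, the fingers measure 117 mm over their backs; the gripper's body (75 mm by 190 mm) begins 51 mm behind the grasp point.
Start: joints at [1.125, 0.527, 1.433, -0, 1.181, -0.178], TCP at [0.165, 0.603, 0.223] pointing down, gripper open.
Joint ranges: [-3.08, 3.08], [-0.75, 2.2], [0.22, 2.44], [-1.43, 4.57], [0, 2.65], [-2.85, 2.85]. Speed limits (rad/s): [2.79, 2.79, 3.14, 3.14, 3.14, 3.14].

## Interface

Orientations are given as a rotation vector (axis times angle).
In Python, from cell import ctrl, imaging gives the robot as it stands.
- The arm moves only by the tool carry_out, never from a script. Its argument "deltas" is a list of rows, each a list of 7 numbers: the shift along the world's x, y, z in cm, then the turn, a rotation vector about the world's x, y, z in rad, then the opening in per cent of the stroke, from 0 (shut) to 100 (fully open). In form: [[x, y, z, rx, ry, rz, jaw], ...]. A call has exactly 5 rows; each row is the pose to reach, as a shift and turn from the pose commanded when the call began; what a row does not reach only later rows make up. A row lasts 1/10 s, in which the tool goes at most 50 mm and 8.59 degrees, less where a joint would pass 70% of its speed; a pose out of reach is approached as far as the arm can. A call with a gripper value outside its range is refused whole. The fingers move at their own pace and stop on an object; "newtons" is the grip in N (left out, the last holds). Time passes only in rows, so rows that repeat a pose let the fingers close, or fill a call up. It gives the time, the measured TCP pose, the force, the opening and the grip force at its end, in the units of the state.
- ctrl.state(): the state, without advancing time (a new reading comes with each control period).
- imaging.read_camera(name): name is "scene" or "top" or "wrist"; returns a dict with "color" (384x512x3 uint8, blue, green, red), "camera_matrix" (3x3 intrinsics, pixels), "k1" (the pictures are not rectified: a ray, as slopes to the right and down, at radius r is drawn at 1 + k1 r^2 times it, then the intrinsics apply), "R" (3x3) and "t" (3): a world point X has camera coordinates R X + t. Camera axes: x right, y down, z forward; pixel columns grow to the right and rows downward; lengths in m; the calibration is good to about 2 mm. A picture is of the moment at which its call begins. There is no depth.
- ctrl.sign_off(): hands the job in; it is judged then, once.
The state is a dict: "clock": time; "q": joint angles; "qd": joint speeds; "effort": joint torques, N m; "tool_pos": TCP position; "tool_rot": TCP orientation; "force": force on the tool from outside, world axes, zero at the start; "ft_torque": the same for the moment, N m; "width": finger opening in m; "gripper_force": force on a finger pad.
Only numpy, scipy, OpenCV 4.12 (cv2) and the standard library are available. Lean on these libraries where they do the work, as an engineer would, in place of code of your own. Each camera call takes 0.05 s, during which the arm holds its last target. There are 200 camera calls.

## Working session

There is one attempt and no reset: what is moved stays moved. The work goes in short steps, Python scripts to look and compute and a tool call to move; the robot and the scene stay as the last step left them, time stands still between calls to the robot, and variables do not carry over. Pictures are saved under pics/ and viewed, at most 17 in all, crops included, and the job is handed in when it is done.

Besides the shell and the picture viewer there is one more tool, called after ">>>" as name(argument=value, ...) on one line, values as JSON. carry_out: Moves the arm, as the interface text tells. Its arguments: {"type":"object","properties":{"deltas":{"type":"array","items":{"type":"array","items":{"type":"number"}}},"newtons":{"type":"number"}},"required":["deltas"]}

```bash
mkdir -p pics
cat > h.py <<'E'
import numpy as np, cv2
from cell import ctrl, imaging
def ray(c,u,v):
    K=c["camera_matrix"]; k=float(np.ravel(c["k1"])[0]); K=np.array(K)
    d=np.array([(u-K[0,2])/K[0,0],(v-K[1,2])/K[1,1]]); s=d.copy()
    for _ in range(20): s=d/(1+k*(s@s))
    R=np.array(c["R"]);t=np.array(c["t"]).ravel()
    return -R.T@t, R.T@np.array([s[0],s[1],1.])
def onplane(c,u,v,z):
    o,d=ray(c,u,v); return o+d*(z-o[2])/d[2]
def proj(c,X):
    R=np.array(c["R"]);t=np.array(c["t"]).ravel();K=np.array(c["camera_matrix"]);k=float(np.ravel(c["k1"])[0])
    p=R@np.array(X,float)+t; s=p[:2]/p[2]; s=s*(1+k*(s@s)); return s*np.diag(K)[:2]+K[:2,2]
E
python3 - <<'E'
from h import *
for n in ("scene","top"):
    c=imaging.read_camera(n); cv2.imwrite(f"pics/{n}0.png",cv2.resize(c["color"],(800,600))); o,d=ray(c,256,192); print(n,o,d,c["camera_matrix"][0],c["k1"])
print(ctrl.state())
E
```

```text
scene [-0.06108157 -0.36076794  0.76196032] [ 0.53862744  0.46715521 -0.70119753] [421.9835314    0.         256.79337071] 0.03199272904580886
top [0.3239632  0.09581049 0.94899345] [ 0.15377171  0.01410844 -0.98801729] [379.4707254    0.         256.56365472] 0.02516488595106152
{'clock': 0.1, 'q': array([ 1.12451978e+00,  5.28353399e-01,  1.43378481e+00,  3.61179678e-06,
        1.18142914e+00, -1.78519152e-01]), 'qd': array([ 0.00080234, -0.00232719, -0.00333497,  0.00071316,  0.00094027,
        0.00068702]), 'effort': array([-1.59513197e-04, -4.40982163e+01, -1.77149999e+01,  6.34869095e-02,
        5.33777545e-02, -5.93767527e-05]), 'tool_pos': array([0.1650429 , 0.60211727, 0.22167829]), 'tool_rot': array([-4.19257566e-01, -3.11287422e+00,  2.94951725e-03]), 'force': array([-0.47929524,  0.09467982,  0.99532472]), 'ft_torque': array([-0.02080577, -0.02885248,  0.020463  ]), 'gripper_force': 0.0, 'width': 0.08720488288839391}
```

View pics/top0.png

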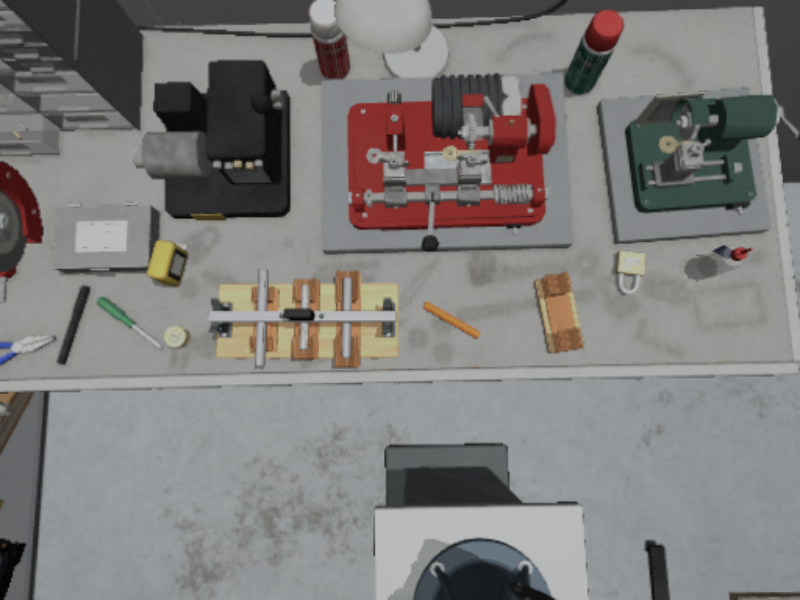

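View pics/scene0.png

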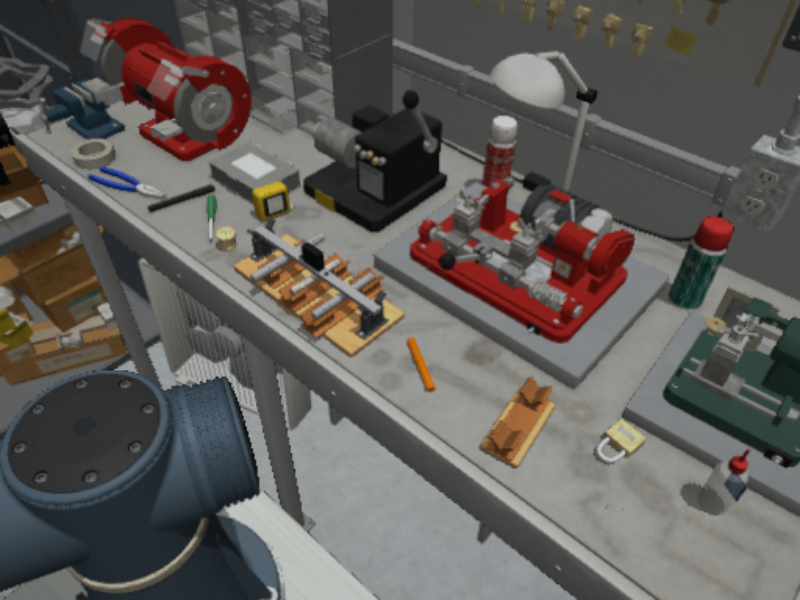

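Run:
```python
from h import *
c=imaging.read_camera("top")
s=512/800
def P(u,v,z): return onplane(c,u*s,v*s,z).round(3)
print("rack L/R/T/B",[P(*p,.012) for p in ((218,320),(398,320),(307,284),(307,357))])
print("bar ends",P(210,316,.061),P(396,316,.061),"tab",P(299,314,.097))
for n,a,b,z in (("l",(264,270),(261,366),.045),("m",(305,283),(304,352),.045),("r",(347,278),(346,360),.045)): A,B=P(*a,z),P(*b,z); print(n,A,B,np.linalg.norm(A-B))
print("rest",[P(*p,.012) for p in ((537,277),(568,273),(582,348),(549,352))])
print("orange",P(425,304,.006),P(478,335,.006)); print("edge",P(400,375,0),P(600,370,0)); print("lock",P(630,292,0),P(645,275,0),"glue",P(700,270,0),"rightend",P(790,370,0), "gray base",P(610,235,.0),P(322,250,0),P(570,245,0))
img=c["color"][160:245,125:270]; cv2.imwrite("pics/crop1.png",cv2.resize(img,None,fx=5.5,fy=5.5,interpolation=cv2.INTER_CUBIC))
```

```text
rack L/R/T/B [array([0.445, 0.4  , 0.012]), array([0.438, 0.113, 0.012]), array([0.499, 0.258, 0.012]), array([0.382, 0.258, 0.012])]
bar ends [0.445 0.397 0.061] [0.438 0.115 0.061] tab [0.44  0.255 0.097]
l [0.517 0.32  0.045] [0.368 0.322 0.045] 0.14901342221424219
m [0.495 0.256 0.045] [0.388 0.257 0.045] 0.10700467279516347
r [0.501 0.19  0.045] [0.374 0.193 0.045] 0.12703542812932148
rest [array([ 0.502, -0.111,  0.012]), array([ 0.507, -0.16 ,  0.012]), array([ 0.387, -0.175,  0.012]), array([ 0.382, -0.123,  0.012])]
orange [0.463 0.069 0.006] [ 0.411 -0.014  0.006]
edge [0.351 0.112 0.   ] [ 0.352 -0.204  0.   ]
lock [ 0.476 -0.26   0.   ] [ 0.503 -0.287  0.   ] glue [ 0.509 -0.374  0.   ] rightend [ 0.347 -0.496  0.   ] gray base [ 0.571 -0.236  0.   ] [0.558 0.236 0.   ] [ 0.556 -0.17   0.   ]
```

View pics/crop1.png

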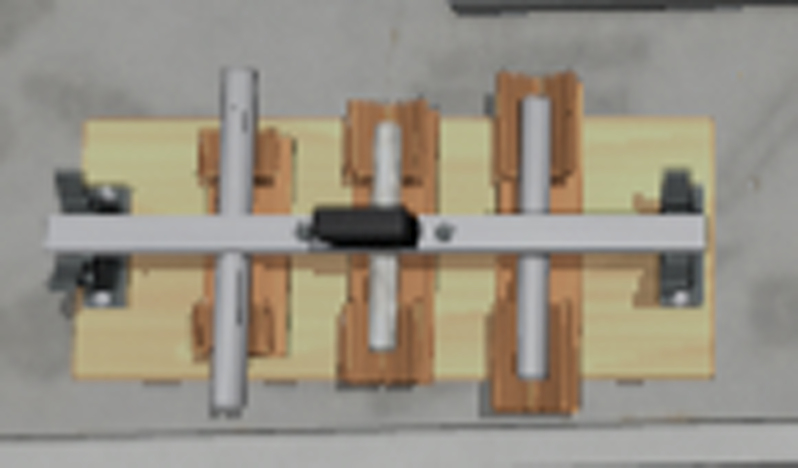

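The troughs, left to right, are short (holding the long rod), medium (holding the short) and long (holding the medium). The tab is near (0.44, 0.256) and the rest near (0.444, -0.142). I'll move above the tab.

>>> carry_out(deltas=[[2.8, -3.5, 0, 0, 0, -0.13, 100], [5.6, -7, 0, 0, 0, -0.26, 100], [8.4, -10.5, 0, 0, 0, -0.39, 100], [11.2, -14, 0, 0, 0, -0.52, 100], [13.8, -17.3, 0, 0, 0, -0.66, 100]])

```text
clock: 0.65
tool_pos: [0.3041, 0.428, 0.2224]
tool_rot: [1.413, 2.806, -0.001]
force: [0.1, 0.1, -0.3]
width: 0.0874
gripper_force: 0.0
```

>>> carry_out(deltas=[[2.8, -3.5, 0, 0, 0, -0.13, 70], [5.6, -7, 0, 0, 0, -0.26, 70], [8.4, -10.5, 0, 0, 0, -0.39, 70], [11.2, -14, 0, 0, 0, -0.52, 70], [13.8, -17.3, 0, 0, 0, -0.66, 70]])

```text
clock: 1.15
tool_pos: [0.4423, 0.255, 0.2225]
tool_rot: [-2.247, -2.196, 0.0]
force: [0.4, 0.2, 0.2]
width: 0.0618
gripper_force: 0.0
```

>>> carry_out(deltas=[[0, 0, 0, 0, 0, 0, 70], [0, 0, 0, 0, 0, 0, 70], [0, 0, 0, 0, 0, 0, 70], [0, 0, 0, 0, 0, 0, 70], [0, 0, 0, 0, 0, 0, 70]])

```text
clock: 1.65
tool_pos: [0.4404, 0.2577, 0.2226]
tool_rot: [-2.237, -2.205, 0.0]
force: [-0.4, 0.7, -0.4]
width: 0.0611
gripper_force: 0.0
```

Run:
```python
from h import *
c=imaging.read_camera("wrist"); cv2.imwrite("pics/w1.png",cv2.resize(c["color"],(800,600))); o,d=ray(c,256,192); print(o,d)
s=ctrl.state(); print(s["tool_pos"],s["tool_rot"],s["q"],s["width"])
```

```text
[0.44223939 0.34010676 0.38456814] [ 0.00108681 -0.2957086  -0.95529513]
[0.44059005 0.25757359 0.22257041] [-2.23778390e+00 -2.20483400e+00  1.91651407e-04] [3.09758031e-01 3.74003694e-01 1.71634877e+00 4.03947831e-05
 1.05139465e+00 3.24571261e-01] 0.06088621513854846
```

View pics/w1.png

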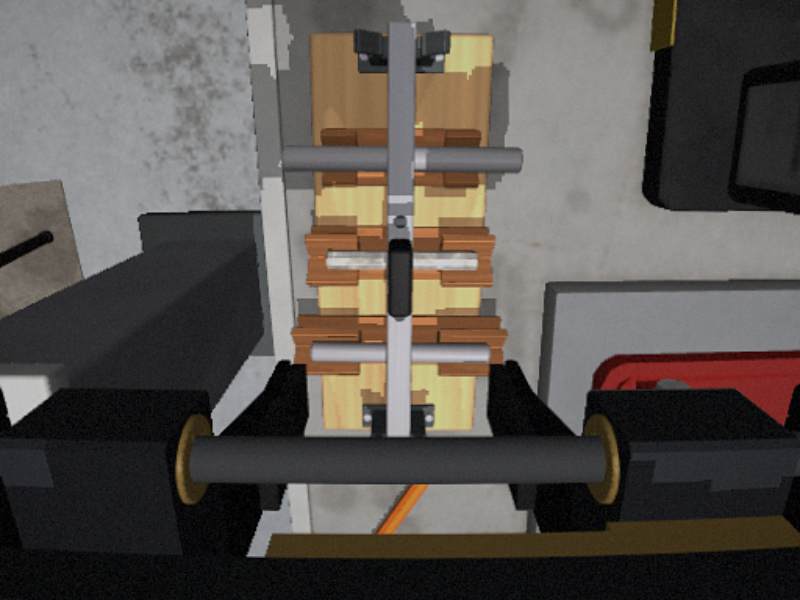

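Run:
```python
from h import *
c=imaging.read_camera("wrist"); s=512/800
def P(u,v,z): return onplane(c,u*s,v*s,z).round(4)[:2]
g=c["color"].max(2)
m=(g<50).astype(np.uint8); m[:140]=0; m[210:]=0; m[:,:235]=0; m[:,280:]=0
n,l,st,ce=cv2.connectedComponentsWithStats(m); print(st[1:],ce[1:])
print("tab top x",P(388,290,.097),P(411,290,.097),"y",P(400,318,.097),P(400,318,.061),P(400,240,.061),P(400,240,.097))
print("bar top L end",P(400,22,.061),"bar at",P(399,420,.061), P(400,200,.061))
print("rack",P(312,35,.012),P(492,35,.012),P(325,430,.012),P(473,430,.012))
for nme,a,b,z in (("L",(284,158),(522,159),.058),("M",(328,260),(477,261),.04),("R",(312,352),(489,352),.045)): print(nme,P(*a,z),P(*b,z))
print("troughs, edge z .042")
for nme,v in (("short",(320,129,482,129,320,186,482,186)),("med",(306,234,492,236,310,284,492,284)),("long",(295,320,505,320,295,372,505,372))): print(nme,[P(v[i],v[i+1],.042) for i in (0,2,4,6)])
```

```text
[[254 144   3   2   5]
 [248 153  16  50 340]
 [253 169   1   1   1]
 [252 171   1   1   1]
 [257 176   1   1   1]
 [255 189   1   1   1]
 [252 191   1   2   2]
 [254 193   2   2   2]
 [257 195   1   1   1]
 [259 198   1   1   1]
 [264 202  11   1  11]
 [276 202   4   1   4]] [[255.         144.6       ]
 [254.75882353 172.93235294]
 [253.         169.        ]
 [252.         171.        ]
 [257.         176.        ]
 [255.         189.        ]
 [252.         191.5       ]
 [254.5        193.5       ]
 [257.         195.        ]
 [259.         198.        ]
 [269.         202.        ]
 [277.5        202.        ]]
tab top x [0.4361 0.257 ] [0.449  0.2568] y [0.4426 0.2402] [0.4426 0.2277] [0.4433 0.2785] [0.4432 0.2853]
bar top L end [0.445 0.402] bar at [0.4409 0.1536] [0.4436 0.3029]
rack [0.3885 0.4047] [0.5048 0.403 ] [0.3815 0.1171] [0.4996 0.1152]
L [0.3747 0.3288] [0.517  0.3261]
M [0.3954 0.2619] [0.4943 0.2597]
R [0.3815 0.1983] [0.5037 0.1964]
troughs, edge z .042
short [array([0.3949, 0.3453]), array([0.495 , 0.3438]), array([0.3931, 0.3105]), array([0.4959, 0.3089])]
med [array([0.3823, 0.2799]), array([0.5033, 0.2767]), array([0.3828, 0.2461]), array([0.5045, 0.2442])]
long [array([0.3708, 0.2208]), array([0.5144, 0.2186]), array([0.3679, 0.1819]), array([0.5162, 0.1796])]
```

The tab is at (0.443, 0.260). The rack centre is at (0.4436, 0.260) with a yaw of about -0.02. I'll descend and grasp.

>>> carry_out(deltas=[[0.25, 0.25, -3, 0, 0, -0.005, 60], [0.25, 0.25, -6, 0, 0, -0.005, 60], [0.25, 0.25, -9, 0, 0, -0.005, 60], [0.25, 0.25, -12, 0, 0, -0.005, 60], [0.25, 0.25, -14, 0, 0, -0.005, 60]])

```text
clock: 2.25
tool_pos: [0.4428, 0.2594, 0.0808]
tool_rot: [-2.244, -2.197, 0.003]
force: [0.0, -1.1, -0.3]
width: 0.0522
gripper_force: 0.0
```

>>> carry_out(deltas=[[0, 0, -1, 0, 0, 0, 60], [0, 0, -1.6, 0, 0, 0, 60], [0, 0, -1.6, 0, 0, 0, 60], [0, 0, -1.6, 0, 0, 0, 10], [0, 0, -1.6, 0, 0, 0, 0]], newtons=40)

```text
clock: 2.75
tool_pos: [0.4446, 0.2595, 0.0676]
tool_rot: [2.245, 2.196, 0.003]
force: [-0.0, -0.1, -0.4]
width: 0.0431
gripper_force: 0.0
```

>>> carry_out(deltas=[[0, 0, 0, 0, 0, 0, 0], [0, 0, 0, 0, 0, 0, 0], [0, 0, 0, 0, 0, 0, 0], [0, 0, 0, 0, 0, 0, 0], [0, 0, 0, 0, 0, 0, 0]])

```text
clock: 3.25
tool_pos: [0.4432, 0.2591, 0.0667]
tool_rot: [-2.245, -2.196, 0.002]
force: [-2.5, 0.4, 3.1]
width: 0.0133
gripper_force: 40.0
```

Gripped at 40 N. Next I'll lift, then carry toward the right.

>>> carry_out(deltas=[[0, 0, 1, 0, 0, 0, 0], [0, 0, 3, 0, 0, 0, 0], [0, 0, 6, 0, 0, 0, 0], [0, 0, 9, 0, 0, 0, 0], [0, 0, 12, 0, 0, 0, 0]])

```text
clock: 3.75
tool_pos: [0.4437, 0.2591, 0.1878]
tool_rot: [2.246, 2.197, -0.0]
force: [1.6, -0.3, -2.0]
width: 0.0135
gripper_force: 40.0
```

>>> carry_out(deltas=[[0, -2, 0, 0, 0, 0, 0], [-0.2, -5, 0, 0, 0, 0, 0], [-0.5, -9, 0, 0, 0, 0, 0], [-0.7, -13, 0, 0, 0, 0, 0], [-1, -17, 0, 0, 0, 0, 0]])

```text
clock: 4.25
tool_pos: [0.4338, 0.0878, 0.187]
tool_rot: [2.244, 2.197, 0.001]
force: [0.6, -0.1, -2.7]
width: 0.0137
gripper_force: 40.0
```

>>> carry_out(deltas=[[0, -4, 0, 0, 0, 0, 0], [-0.2, -8, 0, 0, 0, 0, 0], [-0.5, -12, 0, 0, 0, 0, 0], [-0.7, -16, 0, 0, 0, 0, 0], [-1, -20, 0, 0, 0, 0, 0]])

```text
clock: 4.75
tool_pos: [0.4237, -0.1126, 0.187]
tool_rot: [2.245, 2.196, 0.0]
force: [0.9, 0.8, -1.7]
width: 0.0138
gripper_force: 40.0
```

>>> carry_out(deltas=[[0, -4, 0, 0, 0, 0, 0], [-0.2, -8, 0, 0, 0, 0, 0], [-0.5, -12, 0, 0, 0, 0, 0], [-0.7, -16, 0, 0, 0, 0, 0], [-1, -20, 0, 0, 0, 0, 0]])

```text
clock: 5.25
tool_pos: [0.4134, -0.3125, 0.1868]
tool_rot: [2.246, 2.196, 0.0]
force: [1.8, 0.0, -3.9]
width: 0.0141
gripper_force: 40.0
```

>>> carry_out(deltas=[[0, -1, 0, 0, 0, 0, 0], [0, -2, 0, 0, 0, 0, 0], [0, -2.5, 0, 0, 0, 0, 0], [0, -2.5, 0, 0, 0, 0, 0], [0, -2.5, 0, 0, 0, 0, 0]])

```text
clock: 5.75
tool_pos: [0.4138, -0.3343, 0.1865]
tool_rot: [-2.244, -2.197, -0.001]
force: [-0.8, 0.5, -2.0]
width: 0.0136
gripper_force: 40.0
```

Run:
```python
from h import *
c=imaging.read_camera("top"); cv2.imwrite("pics/t2.png",cv2.resize(c["color"][130:260,:],(800,203)))
cv2.imwrite("pics/t2.png",cv2.resize(c["color"][130:260,110:],None,fx=1.98,fy=1.98))
c=imaging.read_camera("wrist");cv2.imwrite("pics/w2.png",cv2.resize(c["color"],None,fx=1.2,fy=1.2))
s=ctrl.state(); print(s["tool_pos"],s["tool_rot"],s["q"],s["width"],s["ft_torque"],s["force"])
```

```text
[ 0.41383915 -0.33444045  0.18651725] [-2.24361242e+00 -2.19762988e+00 -3.80608017e-04] [-8.89929576e-01  4.52001752e-01  1.70283793e+00  1.77336729e-04
  9.87763142e-01 -8.69320959e-01] 0.013378784823371813 [-0.07483207  0.06199198  0.04850399] [-0.17709173 -0.61434742 -2.30285005]
```

View pics/w2.png

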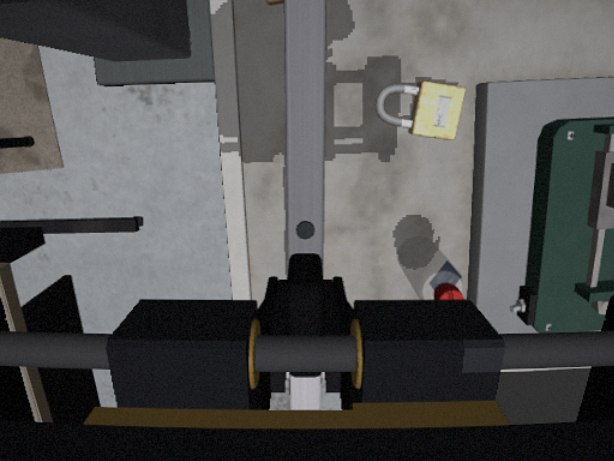

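The bar is held straight over clear bench, with the padlock and glue bottle to its right in the picture. I'll shift slightly towards -x, set it down and release.

>>> carry_out(deltas=[[-1.2, 0, -3, 0, 0, 0, 0], [-1.2, 0, -7, 0, 0, 0, 0], [-1.2, 0, -11, 0, 0, 0, 0], [-1.2, 0, -14, 0, 0, 0, 0], [-1.2, 0, -16, 0, 0, 0, 0]])

```text
clock: 6.35
tool_pos: [0.4014, -0.3343, 0.0246]
tool_rot: [-2.243, -2.196, -0.001]
force: [0.8, -0.0, -1.3]
width: 0.0136
gripper_force: 40.0
```

>>> carry_out(deltas=[[0, 0, -0.3, 0, 0, 0, 0], [0, 0, -0.6, 0, 0, 0, 0], [0, 0, -0.8, 0, 0, 0, 0], [0, 0, -1.0, 0, 0, 0, 0], [0, 0, -1.0, 0, 0, 0, 0]])

```text
clock: 6.85
tool_pos: [0.4022, -0.3362, 0.0173]
tool_rot: [2.244, 2.196, -0.0]
force: [0.0, 0.1, -1.4]
width: 0.0133
gripper_force: 40.0
```

>>> carry_out(deltas=[[0, 0, -0.1, 0, 0, 0, 0], [0, 0, -0.15, 0, 0, 0, 0], [0, 0, -0.15, 0, 0, 0, 0], [0, 0, -0.15, 0, 0, 0, 20], [0, 0, -0.15, 0, 0, 0, 60]])

```text
clock: 7.35
tool_pos: [0.402, -0.336, 0.0152]
tool_rot: [2.245, 2.196, -0.0]
force: [0.5, -0.4, -0.2]
width: 0.0194
gripper_force: 0.0
```

>>> carry_out(deltas=[[0, 0, 0, 0, 0, 0, 60], [0, 0, 0, 0, 0, 0, 60], [0, 0, 2, 0, 0, 0, 60], [0, 0, 5, 0, 0, 0, 60], [0, 0, 9, 0, 0, 0, 60]])

```text
clock: 7.85
tool_pos: [0.4009, -0.3347, 0.1045]
tool_rot: [-2.243, -2.194, -0.001]
force: [0.9, -0.0, -0.6]
width: 0.0505
gripper_force: 0.0
```

>>> carry_out(deltas=[[0.2, 3, 2, 0, 0, 0.14, 60], [0.5, 7, 4, 0, 0, 0.28, 50], [0.8, 11, 6, 0, 0, 0.42, 45], [1.1, 15.5, 8, 0, 0, 0.56, 45], [1.5, 20, 9.5, 0, 0, 0.7, 45]])

```text
clock: 8.35
tool_pos: [0.4168, -0.1344, 0.2011]
tool_rot: [1.349, 2.836, -0.0]
force: [1.5, 0.8, 0.3]
width: 0.0398
gripper_force: 0.0
```

>>> carry_out(deltas=[[0.3, 4, 0, 0, 0, 0.14, 45], [0.6, 8, 0, 0, 0, 0.28, 45], [0.9, 12, 0, 0, 0, 0.42, 45], [1.2, 16, 0, 0, 0, 0.56, 45], [1.5, 20, 0, 0, 0, 0.7, 45]])

```text
clock: 8.85
tool_pos: [0.4316, 0.0658, 0.2001]
tool_rot: [0.294, 3.128, -0.0]
force: [1.9, 0.7, 0.9]
width: 0.0391
gripper_force: 0.0
```

>>> carry_out(deltas=[[0.3, 4, 0, 0, 0, 0.14, 45], [0.6, 8, 0, 0, 0, 0.172, 45], [1.0, 11, 0, 0, 0, 0.172, 45], [1.0, 12.9, 0, 0, 0, 0.172, 45], [1.0, 12.9, 0, 0, 0, 0.172, 45]])

```text
clock: 9.35
tool_pos: [0.4416, 0.1953, 0.1999]
tool_rot: [0.027, 3.141, 0.001]
force: [-0.1, -0.5, -0.3]
width: 0.0393
gripper_force: 0.0
```

>>> carry_out(deltas=[[0, 0, 0, 0, 0, 0, 45], [0, 0, 0, 0, 0, 0, 45], [0, 0, 0, 0, 0, 0, 45], [0, 0, 0, 0, 0, 0, 45], [0, 0, 0, 0, 0, 0, 45]])

```text
clock: 9.85
tool_pos: [0.4419, 0.1926, 0.2001]
tool_rot: [-0.034, -3.141, 0.0]
force: [-1.2, 0.2, -0.4]
width: 0.0391
gripper_force: 0.0
```

Run:
```python
from h import *
c=imaging.read_camera("wrist"); cv2.imwrite("pics/w3.png",cv2.resize(c["color"],(800,600))); o,d=ray(c,256,192); print(o,d)
t=imaging.read_camera("top"); cv2.imwrite("pics/t3.png",cv2.resize(t["color"][150:250,110:510],None,fx=2,fy=2,interpolation=cv2.INTER_CUBIC))
s=ctrl.state(); print(s["tool_pos"],s["tool_rot"],s["q"],s["width"])
```

```text
[0.36068118 0.19501031 0.36213114] [ 0.2956086  -0.00145377 -0.95532559]
[0.44194552 0.19285447 0.20007509] [ 3.37506600e-02  3.14138347e+00 -2.87547180e-05] [ 1.79199706e-01  3.69535012e-01  1.80757849e+00 -2.82831735e-05
  9.64455228e-01 -1.37009356e+00] 0.039374893148295814
```

View pics/w3.png

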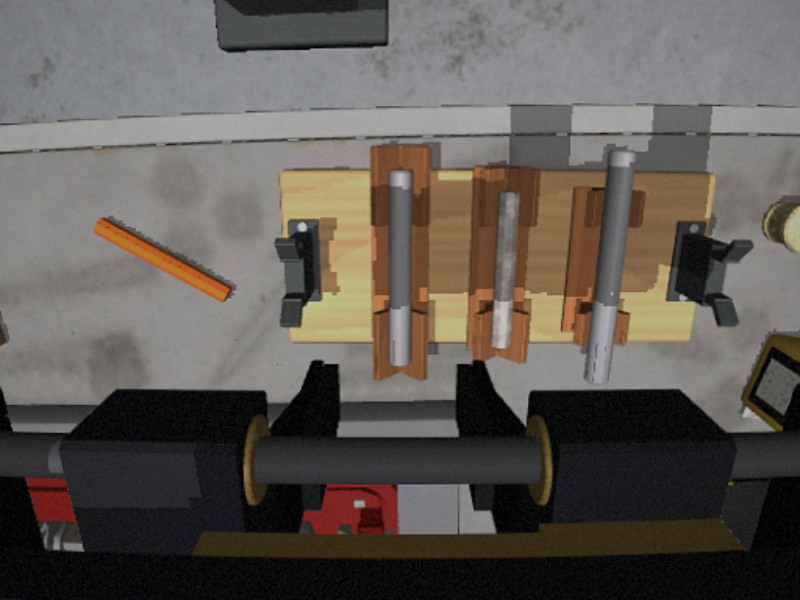

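View pics/t3.png

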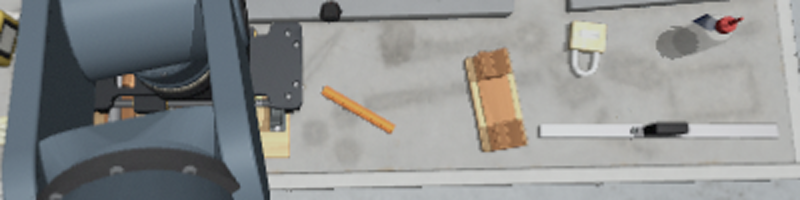

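The set-aside bar stands with its tab up on the right. In the wrist view, rod R (the medium rod) is at pixel column 400, midway between the fingers. I'll measure the rod ends and the troughs.

Run:
```python
from h import *
c=imaging.read_camera("wrist"); s=512/800
def P(u,v,z): return onplane(c,u*s,v*s,z).round(4)[:2]
for n,a,b,z in (("med",(401,171),(400,366),.042),("short",(508,192),(500,348),.037),("long",(622,152),(597,382),.052)): print(n,P(*a,z),P(*b,z),(P(*a,z)+P(*b,z))/2)
print("rack",P(281,170,.012),P(716,172,.012),P(290,342,.012),P(692,342,.012), sum([P(281,170,.012),P(716,172,.012),P(290,342,.012),P(692,342,.012)])/4)
print("long tr top edges near",P(374,379,.042),P(426,379,.042),"far",P(372,147,.042),P(430,147,.042))
print("med",P(476,355,.042),P(525,361,.042),"far",P(473,166,.042),P(535,168,.042))
print("short",P(577,341,.042),P(627,345,.042),"far",P(588,188,.042),P(643,188,.042))
t=imaging.read_camera("top")
def Q(u,v,z): return onplane(t,u/2+110,v/2+150,z).round(4)[:2]
print("rest strip/bounds z.042",Q(466,57,.042),Q(506,49,.042),Q(525,145,.042),Q(483,150,.042),"V mid",Q(489,52,.04),Q(504,148,.04)); print("bar",Q(538,130,.01),Q(778,130,.01),Q(665,128,.046))
```

```text
med [0.3804 0.197 ] [0.505  0.1939] [0.4427  0.19545]
short [0.3943 0.2615] [0.4959 0.2601] [0.4451 0.2608]
long [0.3709 0.3234] [0.5151 0.3214] [0.443  0.3224]
rack [0.3796 0.1199] [0.3852 0.405 ] [0.4984 0.1162] [0.5054 0.4051] [0.44215 0.26155]
long tr top edges near [0.514  0.1765] [0.5148 0.2109] far [0.3663 0.1804] [0.367  0.2141]
med [0.4983 0.2435] [0.5034 0.2759] far [0.3783 0.2393] [0.38  0.276]
short [0.4902 0.3093] [0.4939 0.343 ] far [0.3921 0.3086] [0.3924 0.3424]
rest strip/bounds z.042 [ 0.4931 -0.1024] [ 0.5017 -0.1511] [ 0.3852 -0.166 ] [ 0.3804 -0.1162] V mid [ 0.4989 -0.1309] [ 0.3823 -0.1416]
bar [ 0.4055 -0.1924] [ 0.3992 -0.4805] [ 0.4015 -0.3293]
```

>>> carry_out(deltas=[[0, 0.15, -4, 0, 0, 0, 45], [0, 0.15, -8, 0, 0, 0, 45], [0, 0.15, -12, 0, 0, 0, 45], [0, 0.15, -15, 0, 0, 0, 45], [0, 0.15, -16.5, 0, 0, 0, 45]])

```text
clock: 10.55
tool_pos: [0.4406, 0.1944, 0.0326]
tool_rot: [-0.033, -3.138, 0.001]
force: [-0.9, 0.2, 0.0]
width: 0.0393
gripper_force: 0.0
```

>>> carry_out(deltas=[[0, 0, -0.7, 0, 0, 0, 45], [0, 0, -1.4, 0, 0, 0, 45], [0, 0, -1.4, 0, 0, 0, 45], [0, 0, -1.4, 0, 0, 0, 10], [0, 0, -1.4, 0, 0, 0, 0]], newtons=25)

```text
clock: 11.05
tool_pos: [0.4425, 0.1949, 0.0219]
tool_rot: [0.033, 3.14, 0.001]
force: [0.3, 0.3, 0.0]
width: 0.03
gripper_force: 0.0
```

>>> carry_out(deltas=[[0, 0, 0, 0, 0, 0, 0], [0, 0, 0, 0, 0, 0, 0], [0, 0, 0, 0, 0, 0, 0], [0, 0, 0, 0, 0, 0, 0], [0, 0, 0, 0, 0, 0, 0]])

```text
clock: 11.55
tool_pos: [0.4421, 0.1943, 0.0215]
tool_rot: [0.032, 3.141, -0.001]
force: [-0.3, -4.4, 6.0]
width: 0.0132
gripper_force: 25.0
```

>>> carry_out(deltas=[[0, 0, 1, 0, 0, 0, 0], [0, 0, 4, 0, 0, 0, 0], [0, 0, 8, 0, 0, 0, 0], [0, 0, 12, 0, 0, 0, 0], [0, 0, 15, 0, 0, 0, 0]])

```text
clock: 12.05
tool_pos: [0.4419, 0.1953, 0.1735]
tool_rot: [0.033, 3.14, 0.002]
force: [1.0, -0.2, -1.1]
width: 0.0128
gripper_force: 25.0
```

>>> carry_out(deltas=[[0, -3, 0, 0, 0, 0.03, 0], [0, -7, 0, 0, 0, 0.06, 0], [0, -11, 0, 0, 0, 0.1, 0], [0, -15, 0, 0, 0, 0.13, 0], [0, -19, 0, 0, 0, 0.13, 0]])

```text
clock: 12.55
tool_pos: [0.4414, 0.0039, 0.1714]
tool_rot: [-0.173, 3.136, 0.001]
force: [0.1, 0.7, -1.1]
width: 0.0133
gripper_force: 25.0
```

>>> carry_out(deltas=[[0, -4, 0, 0, 0, 0, 0], [0, -8, 0, 0, 0, 0, 0], [0, -12, 0, 0, 0, 0, 0], [0, -14, 0, 0, 0, 0, 0], [0, -14, 0, 0, 0, 0, 0]])

```text
clock: 13.05
tool_pos: [0.4426, -0.1378, 0.1714]
tool_rot: [-0.165, 3.135, -0.001]
force: [-0.3, -0.0, -1.1]
width: 0.0128
gripper_force: 25.0
```

>>> carry_out(deltas=[[0, 0, 0, 0, 0, 0, 0], [0, 0, 0, 0, 0, 0, 0], [0, 0, 0, 0, 0, 0, 0], [0, 0, 0, 0, 0, 0, 0], [0, 0, 0, 0, 0, 0, 0]])

```text
clock: 13.55
tool_pos: [0.4419, -0.1345, 0.1711]
tool_rot: [0.173, -3.137, -0.0]
force: [-0.4, 0.2, -1.1]
width: 0.0127
gripper_force: 25.0
```

Run:
```python
from h import *
c=imaging.read_camera("wrist"); cv2.imwrite("pics/w4.png",cv2.resize(c["color"],(800,600))); np.save("w4.npy",c,allow_pickle=True)
s=ctrl.state(); print(s["tool_pos"],s["tool_rot"],s["width"])
```

```text
[ 0.44188794 -0.13472038  0.17109098] [ 1.73015768e-01 -3.13679297e+00 -1.22751848e-04] 0.013233490899240224
```

View pics/w4.png

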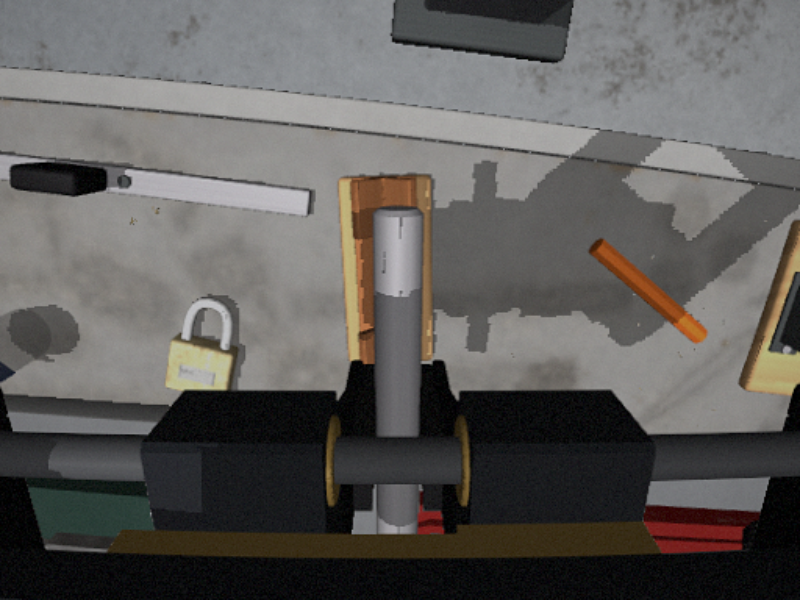

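Run:
```python
from h import *
c=np.load("w4.npy",allow_pickle=True).item(); s=512/800
def P(u,v,z): return onplane(c,u*s,v*s,z).round(4)[:2]
a=[P(340,178,.012),P(432,175,.012),P(350,360,.012),P(433,360,.012)]; print("board",a,"far mid",(a[0]+a[1])/2,"near mid",(a[2]+a[3])/2)
print("V far",P(357,180,.042),P(418,178,.042)); print("rod end z .19",P(398,209,.19),"near",P(398,530,.19)); print("rod mid",[P(398,209,.19)])
i=c["color"][100:235,205:290]; cv2.imwrite("pics/c4.png",cv2.resize(i,None,fx=4.4,fy=4.4,interpolation=cv2.INTER_CUBIC))
```

```text
board [array([ 0.3884, -0.174 ]), array([ 0.3807, -0.1201]), array([ 0.5041, -0.1583]), array([ 0.4981, -0.1042])] far mid [ 0.38455 -0.14705] near mid [ 0.5011  -0.13125]
V far [ 0.3859 -0.162 ] [ 0.3813 -0.1295]
rod end z .19 [ 0.3797 -0.1407] near [ 0.4841 -0.1291]
rod mid [array([ 0.3797, -0.1407])]
```

View pics/c4.png

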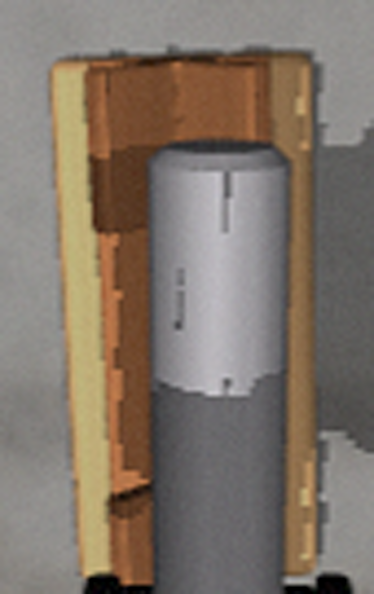

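Rest centre is about (0.443, -0.139) with yaw 0.135. I'll lower the rod there.

>>> carry_out(deltas=[[0.1, -0.45, -3, 0, 0, 0.025, 0], [0.1, -0.45, -6, 0, 0, 0.025, 0], [0.1, -0.45, -9, 0, 0, 0.025, 0], [0.1, -0.45, -12, 0, 0, 0.025, 0], [0.1, -0.45, -13.5, 0, 0, 0.025, 0]])

```text
clock: 14.1
tool_pos: [0.4421, -0.1392, 0.034]
tool_rot: [0.211, -3.132, -0.003]
force: [0.1, 0.7, -0.5]
width: 0.0131
gripper_force: 25.0
```

>>> carry_out(deltas=[[0, 0, -0.5, 0, 0, 0, 0], [0, 0, -1, 0, 0, 0, 0], [0, 0, -1.4, 0, 0, 0, 0], [0, 0, -1.5, 0, 0, 0, 0], [0, 0, -1.5, 0, 0, 0, 0]])

```text
clock: 14.6
tool_pos: [0.4436, -0.1404, 0.0219]
tool_rot: [-0.211, 3.133, -0.003]
force: [-0.8, -2.2, 1.0]
width: 0.0127
gripper_force: 25.0
```

>>> carry_out(deltas=[[0, 0, 0, 0, 0, 0, 20], [0, 0, 0, 0, 0, 0, 40], [0, 0, 0, 0, 0, 0, 45], [0, 0, 1, 0, 0, 0, 45], [0, 0, 4, 0, 0, 0, 45]])

```text
clock: 15.1
tool_pos: [0.4413, -0.1389, 0.0602]
tool_rot: [0.21, -3.13, -0.005]
force: [-0.2, -0.1, 0.3]
width: 0.037
gripper_force: 0.0
```

>>> carry_out(deltas=[[0, 0, 4, 0, 0, 0, 45], [0, 2, 8, 0, 0, -0.03, 45], [0, 5, 12, 0, 0, -0.06, 45], [0, 9, 14, 0, 0, -0.1, 45], [0, 13, 14, 0, 0, -0.155, 45]])

```text
clock: 15.6
tool_pos: [0.4448, -0.0092, 0.2049]
tool_rot: [0.038, 3.133, -0.003]
force: [0.3, 0.2, 0.0]
width: 0.0389
gripper_force: 0.0
```

Run:
```python
from h import *
c=imaging.read_camera("wrist"); cv2.imwrite("pics/w5.png",cv2.resize(c["color"],(800,600))); np.save("w5.npy",c,allow_pickle=True)
s=ctrl.state(); print(s["tool_pos"],s["tool_rot"],s["width"])
```

```text
[ 0.44174763 -0.00328417  0.20334576] [0.03614017 3.13869345 0.00558888] 0.038744780708787986
```

View pics/w5.png

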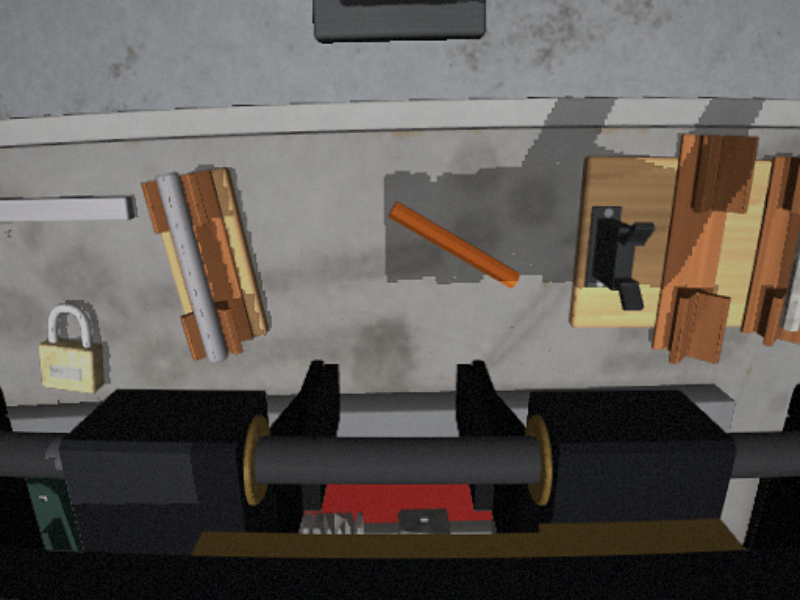

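>>> carry_out(deltas=[[0, 4, 0, 0, 0, 0, 45], [0, 8, 0, 0, 0, 0, 45], [0, 12, 0, 0, 0, 0, 45], [0, 16, 0, 0, 0, 0, 45], [0, 20, 0, 0, 0, 0, 45]])

```text
clock: 16.15
tool_pos: [0.4421, 0.1916, 0.2014]
tool_rot: [-0.032, -3.141, 0.0]
force: [0.6, 0.3, -0.0]
width: 0.0391
gripper_force: 0.0
```

>>> carry_out(deltas=[[0, 4, 0, 0, 0, 0, 45], [0, 8, 0, 0, 0, 0, 45], [0, 12, 0, 0, 0, 0, 45], [0, 13.3, 0, 0, 0, 0, 45], [0, 13.3, 0, 0, 0, 0, 45]])

```text
clock: 16.65
tool_pos: [0.4423, 0.3244, 0.2011]
tool_rot: [-0.027, -3.141, 0.0]
force: [-0.1, 0.7, -0.2]
width: 0.0391
gripper_force: 0.0
```

>>> carry_out(deltas=[[0, 0, 0, 0, 0, 0, 45], [0, 0, 0, 0, 0, 0, 45], [0, 0, 0, 0, 0, 0, 45], [0, 0, 0, 0, 0, 0, 45], [0, 0, 0, 0, 0, 0, 45]])

```text
clock: 17.15
tool_pos: [0.443, 0.3225, 0.2011]
tool_rot: [-0.034, -3.141, 0.0]
force: [0.1, 0.7, -0.6]
width: 0.0392
gripper_force: 0.0
```

Run:
```python
from h import *
c=np.load("w5.npy",allow_pickle=True).item(); s=512/800
def P(u,v,z): return onplane(c,u*s,v*s,z).round(4)[:2]
print("rod",P(168,177,.043),P(217,358,.043))
c=imaging.read_camera("wrist"); cv2.imwrite("pics/w6.png",cv2.resize(c["color"],(800,600)))
st=ctrl.state(); print(st["tool_pos"],st["tool_rot"],st["width"])
```

```text
rod [ 0.3838 -0.1459] [ 0.5027 -0.1306]
[0.44299453 0.32269739 0.20111235] [-3.40446624e-02 -3.14135289e+00  5.21620050e-05] 0.03906255983913568
```

View pics/w6.png

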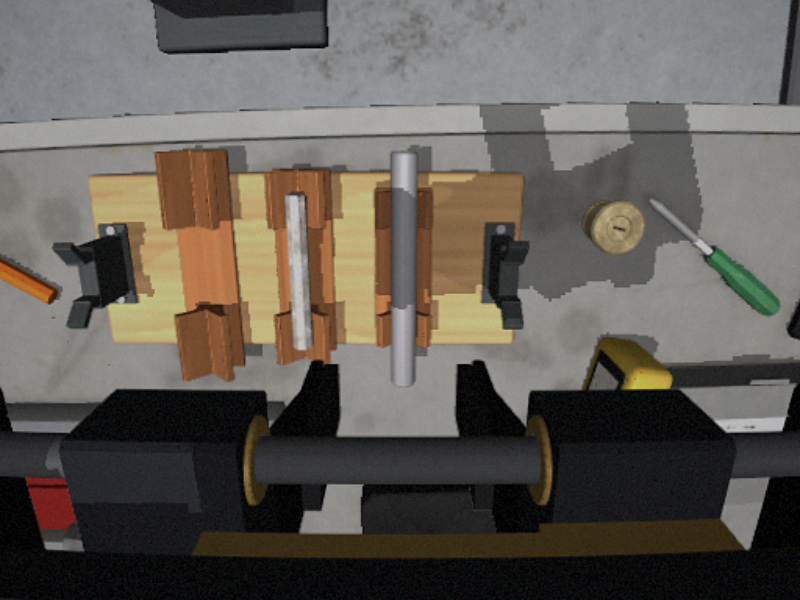

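Medium rod is parked at (0.443, -0.138). The long rod sits 5 px right of the mid-finger line, so I'll shift y by +0.3 cm.

>>> carry_out(deltas=[[0, 0.3, -4, 0, 0, 0, 45], [0, 0.3, -8, 0, 0, 0, 45], [0, 0.3, -12, 0, 0, 0, 45], [0, 0.3, -15, 0, 0, 0, 45], [0, 0.3, -16.5, 0, 0, 0, 45]])

```text
clock: 17.7
tool_pos: [0.4414, 0.3253, 0.0333]
tool_rot: [-0.033, -3.137, 0.003]
force: [0.8, -0.5, 0.2]
width: 0.0387
gripper_force: 0.0
```

>>> carry_out(deltas=[[0, 0, -0.7, 0, 0, 0, 45], [0, 0, -1.35, 0, 0, 0, 45], [0, 0, -1.35, 0, 0, 0, 45], [0, 0, -1.35, 0, 0, 0, 10], [0, 0, -1.35, 0, 0, 0, 0]])

```text
clock: 18.2
tool_pos: [0.4435, 0.3266, 0.0235]
tool_rot: [0.033, 3.14, 0.001]
force: [-0.1, 0.1, -0.2]
width: 0.0299
gripper_force: 0.0
```

>>> carry_out(deltas=[[0, 0, 0, 0, 0, 0, 0], [0, 0, 0, 0, 0, 0, 0], [0, 0, 0, 0, 0, 0, 0], [0, 0, 0, 0, 0, 0, 0], [0, 0, 0, 0, 0, 0, 0]])

```text
clock: 18.7
tool_pos: [0.4432, 0.3262, 0.0231]
tool_rot: [0.032, 3.141, 0.0]
force: [-0.0, -1.7, 5.3]
width: 0.015
gripper_force: 25.0
```

>>> carry_out(deltas=[[0, 0, 1, 0, 0, 0, 0], [0, 0, 4, 0, 0, 0, 0], [0, 0, 7, 0, 0, 0, 0], [0, 0, 9, 0, 0, 0, 0], [0, -1, 10, 0, 0, 0, 0]])

```text
clock: 19.2
tool_pos: [0.4437, 0.3172, 0.1245]
tool_rot: [0.03, 3.138, 0.003]
force: [0.1, 0.5, -2.2]
width: 0.0153
gripper_force: 25.0
```

>>> carry_out(deltas=[[0, -3, 0, 0, 0, 0, 0], [-0.1, -6, 0, 0, 0, 0, 0], [-0.1, -9, 0, 0, 0, 0, 0], [-0.2, -12.25, 0, 0, 0, 0, 0], [-0.2, -12.25, 0, 0, 0, 0, 0]])

```text
clock: 19.7
tool_pos: [0.4391, 0.1902, 0.1219]
tool_rot: [-0.039, -3.137, 0.003]
force: [-0.3, 1.1, -2.4]
width: 0.0148
gripper_force: 25.0
```

>>> carry_out(deltas=[[0, 0, 0, 0, 0, 0, 0], [0, 0, -2, 0, 0, 0, 0], [0, 0, -4, 0, 0, 0, 0], [0, 0, -6, 0, 0, 0, 0], [0, 0, -8, 0, 0, 0, 0]])

```text
clock: 20.2
tool_pos: [0.441, 0.1948, 0.0417]
tool_rot: [0.03, 3.141, 0.001]
force: [-0.1, 0.1, -1.4]
width: 0.0151
gripper_force: 25.0
```

>>> carry_out(deltas=[[0, 0, -0.5, 0, 0, 0, 0], [0, 0, -1, 0, 0, 0, 0], [0, 0, -1.5, 0, 0, 0, 0], [0, 0, -1.9, 0, 0, 0, 0], [0, 0, -1.9, 0, 0, 0, 0]])

```text
clock: 20.7
tool_pos: [0.4412, 0.1939, 0.0236]
tool_rot: [0.033, 3.141, 0.0]
force: [0.7, -0.0, -1.9]
width: 0.0153
gripper_force: 25.0
```

>>> carry_out(deltas=[[0, 0, -0.1, 0, 0, 0, 0], [0, 0, -0.1, 0, 0, 0, 20], [0, 0, -0.1, 0, 0, 0, 40], [0, 0, -0.1, 0, 0, 0, 45], [0, 0, 1, 0, 0, 0, 45]])

```text
clock: 21.2
tool_pos: [0.4401, 0.1934, 0.0331]
tool_rot: [-0.033, -3.139, 0.001]
force: [0.0, -0.2, -0.6]
width: 0.0335
gripper_force: 0.0
```

>>> carry_out(deltas=[[0, 0, 3, 0, 0, 0, 45], [0, 0, 6, 0, 0, 0, 45], [0.1, 3, 9, 0, 0, 0, 45], [0.2, 6.6, 10, 0, 0, 0, 45], [0.2, 6.6, 10, 0, 0, 0, 45]])

```text
clock: 21.7
tool_pos: [0.445, 0.2633, 0.1367]
tool_rot: [0.028, 3.134, 0.006]
force: [0.2, 0.1, -0.2]
width: 0.0392
gripper_force: 0.0
```

>>> carry_out(deltas=[[0, 0, 0, 0, 0, 0, 45], [0, 0, 0, 0, 0, 0, 45], [0, 0, 0, 0, 0, 0, 45], [0, 0, 0, 0, 0, 0, 45], [0, 0, 0, 0, 0, 0, 45]])

```text
clock: 22.2
tool_pos: [0.4427, 0.259, 0.1331]
tool_rot: [-0.034, -3.14, 0.001]
force: [0.4, 0.0, 0.2]
width: 0.0395
gripper_force: 0.0
```

Run:
```python
from h import *
c=imaging.read_camera("wrist"); cv2.imwrite("pics/w7.png",cv2.resize(c["color"],(800,600)))
np.save("w7.npy",c,allow_pickle=True)
st=ctrl.state(); print(st["tool_pos"],st["tool_rot"],st["width"])
```

```text
[0.44277828 0.25917382 0.13319943] [-3.40183402e-02 -3.14055752e+00  4.83646419e-04] 0.039122168904767274
```

View pics/w7.png

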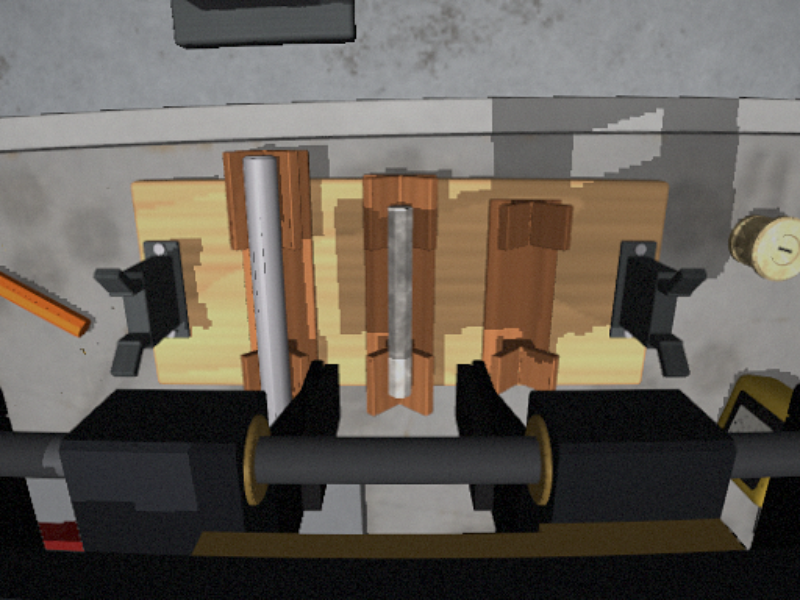

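The long rod is seated in the right trough. The short rod is at col 400, aligned with the fingers. I'll grasp it.

>>> carry_out(deltas=[[0.1, 0.05, -3, 0, 0, 0, 45], [0.1, 0.05, -6, 0, 0, 0, 45], [0.1, 0.05, -8, 0, 0, 0, 45], [0.1, 0.05, -9.5, 0, 0, 0, 45], [0.1, 0.05, -10, 0, 0, 0, 45]])

```text
clock: 22.75
tool_pos: [0.4429, 0.2596, 0.0319]
tool_rot: [-0.033, -3.138, 0.002]
force: [-0.7, 0.6, -0.8]
width: 0.0393
gripper_force: 0.0
```

>>> carry_out(deltas=[[0, 0, -0.7, 0, 0, 0, 45], [0, 0, -1.3, 0, 0, 0, 45], [0, 0, -1.3, 0, 0, 0, 45], [0, 0, -1.3, 0, 0, 0, 10], [0, 0, -1.3, 0, 0, 0, 0]])

```text
clock: 23.25
tool_pos: [0.4442, 0.2604, 0.021]
tool_rot: [0.033, 3.14, 0.001]
force: [0.2, -0.9, 0.5]
width: 0.0294
gripper_force: 0.0
```

>>> carry_out(deltas=[[0, 0, 0, 0, 0, 0, 0], [0, 0, 0, 0, 0, 0, 0], [0, 0, 0, 0, 0, 0, 0], [0, 0, 0, 0, 0, 0, 0], [0, 0, 0, 0, 0, 0, 0]])

```text
clock: 23.75
tool_pos: [0.444, 0.2602, 0.0208]
tool_rot: [0.033, 3.141, 0.0]
force: [0.5, -1.3, 4.7]
width: 0.011
gripper_force: 25.0
```

>>> carry_out(deltas=[[0, 0, 1, 0, 0, 0, 0], [0, 0, 4, 0, 0, 0, 0], [0, 0, 7, 0, 0, 0, 0], [0, 0, 8, 0, 0, 0, 0], [0, 2, 8, 0, 0, 0, 0]])

```text
clock: 24.25
tool_pos: [0.4445, 0.2794, 0.1024]
tool_rot: [0.036, 3.139, 0.001]
force: [0.3, 0.2, -0.9]
width: 0.0112
gripper_force: 25.0
```

>>> carry_out(deltas=[[0, 3, 0, 0, 0, 0, 0], [0, 4.6, 0, 0, 0, 0, 0], [0, 4.6, 0, 0, 0, 0, 0], [0, 4.6, -2, 0, 0, 0, 0], [0, 4.6, -4, 0, 0, 0, 0]])

```text
clock: 24.75
tool_pos: [0.4437, 0.3257, 0.0602]
tool_rot: [0.031, 3.141, -0.001]
force: [-0.2, -0.5, -0.7]
width: 0.0114
gripper_force: 25.0
```

>>> carry_out(deltas=[[0, 0, -1, 0, 0, 0, 0], [0, 0, -2, 0, 0, 0, 0], [0, 0, -3, 0, 0, 0, 0], [0, 0, -3.9, 0, 0, 0, 0], [0, 0, -3.9, 0, 0, 0, 0]])

```text
clock: 25.25
tool_pos: [0.4439, 0.3261, 0.021]
tool_rot: [-0.033, -3.141, 0.0]
force: [-0.2, 0.0, 0.0]
width: 0.0116
gripper_force: 25.0
```

>>> carry_out(deltas=[[0, 0, -0.1, 0, 0, 0, 0], [0, 0, -0.1, 0, 0, 0, 20], [0, 0, -0.1, 0, 0, 0, 40], [0, 0, -0.1, 0, 0, 0, 45], [0, 0, 1, 0, 0, 0, 45]])

```text
clock: 25.75
tool_pos: [0.4429, 0.3258, 0.031]
tool_rot: [-0.033, -3.139, 0.002]
force: [-0.6, -1.1, -0.1]
width: 0.0333
gripper_force: 0.0
```

>>> carry_out(deltas=[[0, 0, 3, 0, 0, 0, 45], [0, 0, 7, 0, 0, 0, 45], [0, -2, 10, 0, 0, 0, 45], [0, -6, 12, 0, 0, 0, 45], [0, -10, 12, 0, 0, 0, 45]])

```text
clock: 26.25
tool_pos: [0.446, 0.2263, 0.1554]
tool_rot: [0.029, 3.133, 0.003]
force: [0.7, -0.3, 0.0]
width: 0.0395
gripper_force: 0.0
```

>>> carry_out(deltas=[[0, -4, 0, 0, 0, 0.03, 45], [0, -8, 0, 0, 0, 0.06, 45], [0, -12, 0, 0, 0, 0.1, 45], [0, -16, 0, 0, 0, 0.155, 45], [0, -20, 0, 0, 0, 0.155, 45]])

```text
clock: 26.75
tool_pos: [0.4438, 0.0247, 0.1525]
tool_rot: [-0.212, 3.133, -0.001]
force: [0.3, 0.4, -0.8]
width: 0.0397
gripper_force: 0.0
```

>>> carry_out(deltas=[[0, -4, 0, 0, 0, 0, 45], [0, -8, 0, 0, 0, 0, 45], [0, -12, 0, 0, 0, 0, 45], [0, -16.4, 0, 0, 0, 0, 45], [0, -16.4, 0, 0, 0, 0, 45]])

```text
clock: 27.25
tool_pos: [0.4458, -0.1436, 0.1528]
tool_rot: [-0.201, 3.13, -0.007]
force: [0.3, -0.1, 0.2]
width: 0.039
gripper_force: 0.0
```

>>> carry_out(deltas=[[0, 0, 0, 0, 0, 0, 45], [0, 0, 0, 0, 0, 0, 45], [0, 0, 0, 0, 0, 0, 45], [0, 0, 0, 0, 0, 0, 45], [0, 0, 0, 0, 0, 0, 45]])

```text
clock: 27.75
tool_pos: [0.4438, -0.1368, 0.1516]
tool_rot: [0.213, -3.134, -0.0]
force: [0.4, -0.5, 0.1]
width: 0.0393
gripper_force: 0.0
```

Run:
```python
from h import *
c=imaging.read_camera("wrist"); cv2.imwrite("pics/w8.png",cv2.resize(c["color"],(800,600)))
t=imaging.read_camera("top"); np.save("t8.npy",t,allow_pickle=True)
st=ctrl.state(); print(st["tool_pos"],st["tool_rot"],st["width"])
```

```text
[ 0.44388299 -0.13718146  0.15155001] [ 2.12402444e-01 -3.13425941e+00 -1.47193429e-04] 0.03918722402143614
```

View pics/w8.png

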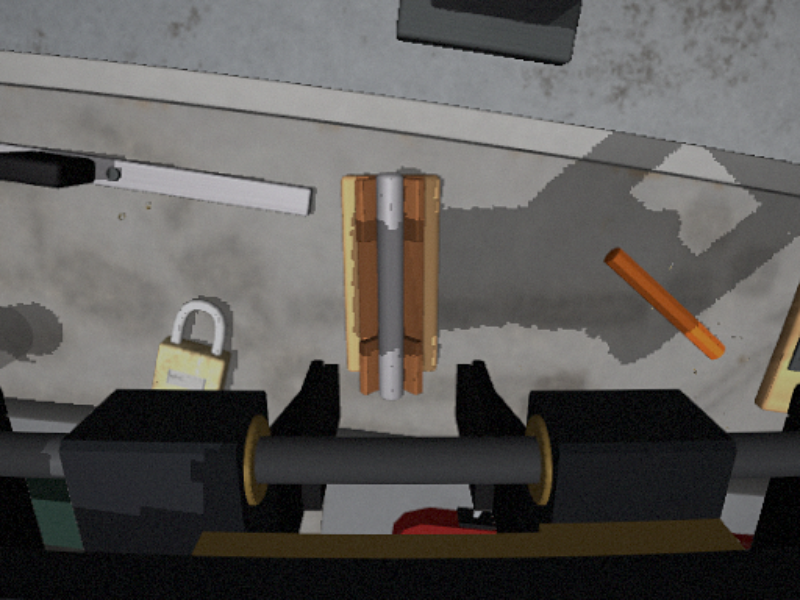

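The rod lies in the rest at col 390, against a finger midline of 399, so y by -0.3 cm. I'll grasp it.

>>> carry_out(deltas=[[0, -0.3, -3, 0, 0, 0, 45], [0, -0.3, -6, 0, 0, 0, 45], [0, -0.3, -9, 0, 0, 0, 45], [0, -0.3, -11, 0, 0, 0, 45], [0, -0.3, -12, 0, 0, 0, 45]])

```text
clock: 28.35
tool_pos: [0.4431, -0.1403, 0.0299]
tool_rot: [0.211, -3.132, -0.003]
force: [0.9, -0.1, -0.4]
width: 0.0394
gripper_force: 0.0
```

>>> carry_out(deltas=[[0, 0, -0.6, 0, 0, 0, 45], [0, 0, -1.0, 0, 0, 0, 45], [0, 0, -1.0, 0, 0, 0, 45], [0, 0, -1.0, 0, 0, 0, 10], [0, 0, -1.0, 0, 0, 0, 0]])

```text
clock: 28.85
tool_pos: [0.4443, -0.141, 0.0222]
tool_rot: [-0.211, 3.133, -0.001]
force: [-0.1, -0.5, 0.5]
width: 0.0304
gripper_force: 0.0
```

>>> carry_out(deltas=[[0, 0, 0, 0, 0, 0, 0], [0, 0, 0, 0, 0, 0, 0], [0, 0, 0, 0, 0, 0, 0], [0, 0, 0, 0, 0, 0, 0], [0, 0, 0, 0, 0, 0, 0]])

```text
clock: 29.35
tool_pos: [0.444, -0.1408, 0.0218]
tool_rot: [-0.211, 3.134, -0.0]
force: [-0.1, 1.3, 4.1]
width: 0.0132
gripper_force: 25.0
```

>>> carry_out(deltas=[[0, 0, 1, 0, 0, 0, 0], [0, 0, 4, 0, 0, 0, 0], [0, 0, 7, 0, 0, 0, 0], [0, 0, 10, 0, 0, 0, 0], [0, 0, 12, 0, 0, 0, 0]])

```text
clock: 29.85
tool_pos: [0.444, -0.141, 0.1437]
tool_rot: [-0.211, 3.133, -0.002]
force: [1.3, -0.5, -1.1]
width: 0.0125
gripper_force: 25.0
```

Now to the medium trough at (0.443, 0.260): y +40.1 cm, yaw -0.155.

>>> carry_out(deltas=[[0, 3, 0, 0, 0, -0.04, 0], [0, 7, 0, 0, 0, -0.08, 0], [0, 11, 0, 0, 0, -0.12, 0], [0, 15, 0, 0, 0, -0.155, 0], [0, 19, 0, 0, 0, -0.155, 0]])

```text
clock: 30.35
tool_pos: [0.4433, 0.0506, 0.1419]
tool_rot: [-0.035, -3.141, 0.0]
force: [0.8, 0.1, 0.3]
width: 0.0129
gripper_force: 25.0
```

>>> carry_out(deltas=[[0, 4, 0, 0, 0, 0, 0], [0, 8, 0, 0, 0, 0, 0], [0, 12, 0, 0, 0, 0, 0], [0, 16, 0, 0, 0, 0, 0], [0, 19, 0, 0, 0, 0, 0]])

```text
clock: 30.85
tool_pos: [0.4432, 0.2413, 0.1419]
tool_rot: [-0.03, -3.141, -0.0]
force: [0.2, -0.7, -1.6]
width: 0.0133
gripper_force: 25.0
```

>>> carry_out(deltas=[[0, 2.1, 0, 0, 0, 0, 0], [0, 2.1, 0, 0, 0, 0, 0], [0, 2.1, 0, 0, 0, 0, 0], [0, 2.1, -2, 0, 0, 0, 0], [0, 2.1, -4, 0, 0, 0, 0]])

```text
clock: 31.35
tool_pos: [0.4443, 0.2591, 0.1018]
tool_rot: [0.035, 3.14, 0.0]
force: [0.3, 0.4, -1.4]
width: 0.0129
gripper_force: 25.0
```

>>> carry_out(deltas=[[0, 0, -2, 0, 0, 0, 0], [0, 0, -3, 0, 0, 0, 0], [0, 0, -3, 0, 0, 0, 0], [0, 0, -3, 0, 0, 0, 0], [0, 0, -3, 0, 0, 0, 0]])

```text
clock: 31.85
tool_pos: [0.4446, 0.2602, 0.0724]
tool_rot: [0.033, 3.14, 0.001]
force: [-0.3, 0.1, 0.4]
width: 0.0133
gripper_force: 25.0
```

>>> carry_out(deltas=[[-0.1, 0, -1.5, 0, 0, 0, 0], [-0.1, 0, -3, 0, 0, 0, 0], [-0.1, 0, -4, 0, 0, 0, 0], [-0.1, 0, -4.9, 0, 0, 0, 0], [-0.1, 0, -4.9, 0, 0, 0, 0]])

```text
clock: 32.35
tool_pos: [0.4431, 0.2602, 0.0223]
tool_rot: [0.033, 3.141, -0.0]
force: [0.8, -0.3, -0.7]
width: 0.0131
gripper_force: 25.0
```

>>> carry_out(deltas=[[0, 0, -0.1, 0, 0, 0, 0], [0, 0, -0.15, 0, 0, 0, 20], [0, 0, -0.15, 0, 0, 0, 40], [0, 0, -0.15, 0, 0, 0, 45], [0, 0, 1, 0, 0, 0, 45]])

```text
clock: 32.85
tool_pos: [0.4419, 0.2599, 0.032]
tool_rot: [-0.033, -3.139, 0.001]
force: [-0.7, 0.4, -0.0]
width: 0.0334
gripper_force: 0.0
```

>>> carry_out(deltas=[[0, 0, 3, 0, 0, 0, 45], [0, 0, 7, 0, 0, 0, 45], [0, 0, 11, 0, 0, 0, 45], [0, 0, 14, 0, 0, 0, 45], [0, 0, 16, 0, 0, 0, 45]])

```text
clock: 33.35
tool_pos: [0.4436, 0.2606, 0.196]
tool_rot: [0.032, 3.137, 0.002]
force: [0.4, 0.2, 0.3]
width: 0.0391
gripper_force: 0.0
```

>>> carry_out(deltas=[[0, 0, 0, 0, 0, 0, 45], [0, 0, 0, 0, 0, 0, 45], [0, 0, 0, 0, 0, 0, 45], [0, 0, 0, 0, 0, 0, 45], [0, 0, 0, 0, 0, 0, 45]])

```text
clock: 33.85
tool_pos: [0.4422, 0.26, 0.1914]
tool_rot: [-0.033, -3.139, 0.001]
force: [0.1, 1.2, -0.7]
width: 0.0392
gripper_force: 0.0
```

Run:
```python
from h import *
c=imaging.read_camera("wrist"); cv2.imwrite("pics/w9.png",cv2.resize(c["color"],(800,600))); np.save("w9.npy",c,allow_pickle=True)
st=ctrl.state(); print(st["tool_pos"],st["tool_rot"],st["width"])
```

```text
[0.44239464 0.26004726 0.19160721] [-3.27626354e-02 -3.13947780e+00  1.01120317e-03] 0.039351923518218514
```

View pics/w9.png

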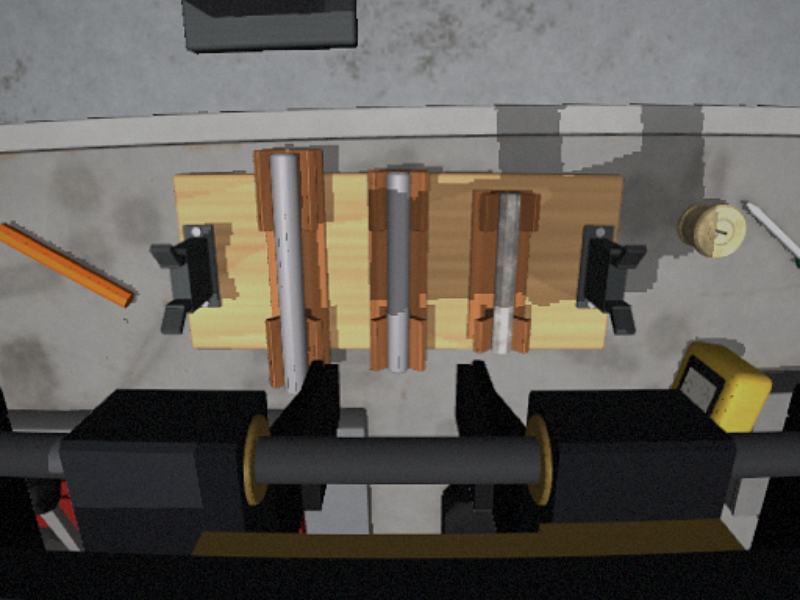

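All three rods are in their own troughs. I'll check the lengthwise offsets.

Run:
```python
from h import *
c=np.load("w9.npy",allow_pickle=True).item(); s=512/800
def P(u,v,z): return onplane(c,u*s,v*s,z).round(4)[:2]
for n,a,b,z in (("long",(285,154),(293,392),.043),("med",(398,172),(398,372),.042),("short",(509,193),(502,354),.04)): print(n,P(*a,z),P(*b,z),(P(*a,z)+P(*b,z))/2)
for n,v in (("long",(255,150,322,150,270,386,329,362)),("med",(370,171,428,172,371,370,424,370)),("short",(474,192,539,192,475,350,529,352))): q=[P(v[i],v[i+1],.042) for i in (0,2,4,6)]; print(n,q,sum(q)/4)
```

```text
long [0.3686 0.1983] [0.5176 0.1912] [0.4431  0.19475]
med [0.3803 0.2622] [0.5051 0.2596] [0.4427 0.2609]
short [0.3936 0.3267] [0.495  0.3262] [0.4443  0.32645]
long [array([0.3659, 0.1811]), array([0.367 , 0.2193]), array([0.5135, 0.1764]), array([0.4973, 0.2158])] [0.435925 0.19815 ]
med [array([0.3794, 0.2462]), array([0.3807, 0.2794]), array([0.5034, 0.2424]), array([0.5041, 0.2762])] [0.4419  0.26105]
short [array([0.3925, 0.3059]), array([0.3931, 0.3438]), array([0.491 , 0.3085]), array([0.4932, 0.343 ])] [0.44245 0.3253 ]
```

All rods are within a few mm of their trough centres. Now I'll fetch the bar.

>>> carry_out(deltas=[[-0.2, -3, 0, 0, 0, -0.1, 60], [-0.5, -7, 0, 0, 0, -0.2, 60], [-0.8, -11, 0, 0, 0, -0.3, 60], [-1.1, -15, 0, 0, 0, -0.4, 60], [-1.4, -19.5, 0, 0, 0, -0.52, 60]])

```text
clock: 34.4
tool_pos: [0.4285, 0.0641, 0.1922]
tool_rot: [-0.844, -3.026, -0.0]
force: [0.7, -0.8, 0.2]
width: 0.0517
gripper_force: 0.0
```

>>> carry_out(deltas=[[-0.2, -4, 0, 0, 0, -0.1, 60], [-0.5, -8, 0, 0, 0, -0.2, 60], [-0.8, -12, 0, 0, 0, -0.3, 60], [-1.1, -16, 0, 0, 0, -0.4, 60], [-1.4, -20, 0, 0, 0, -0.52, 60]])

```text
clock: 34.9
tool_pos: [0.4144, -0.1364, 0.1923]
tool_rot: [-1.596, -2.706, -0.0]
force: [1.3, -0.0, 0.4]
width: 0.0518
gripper_force: 0.0
```

>>> carry_out(deltas=[[-0.2, -4, 0, 0, 0, -0.1, 60], [-0.5, -8, 0, 0, 0, -0.2, 60], [-0.8, -12, 0, 0, 0, -0.3, 60], [-1.1, -16, 0, 0, 0, -0.4, 60], [-1.3, -20, 0, 0, 0, -0.53, 60]])

```text
clock: 35.4
tool_pos: [0.4012, -0.3363, 0.192]
tool_rot: [-2.249, -2.192, -0.0]
force: [0.8, 0.3, 0.3]
width: 0.0521
gripper_force: 0.0
```

>>> carry_out(deltas=[[0, 0, 0, 0, 0, 0, 60], [0, 0, 0, 0, 0, 0, 60], [0, 0, 0, 0, 0, 0, 60], [0, 0, 0, 0, 0, 0, 60], [0, 0, 0, 0, 0, 0, 60]])

```text
clock: 35.9
tool_pos: [0.4019, -0.3335, 0.1926]
tool_rot: [-2.241, -2.201, -0.0]
force: [-0.5, -0.8, -0.5]
width: 0.0527
gripper_force: 0.0
```

Run:
```python
from h import *
st=ctrl.state(); print(st["tool_pos"],st["tool_rot"],2*np.arctan2(st["tool_rot"][1],st["tool_rot"][0])-np.pi/2)
c=imaging.read_camera("wrist"); g=c["color"].max(2)
cv2.imwrite("pics/w10.png",cv2.resize(c["color"],(800,600)))
```

```text
[ 0.40193512 -0.33348998  0.19256085] [-2.24106247e+00 -2.20076685e+00 -1.34196951e-04] -6.3013285145554345
```

View pics/w10.png

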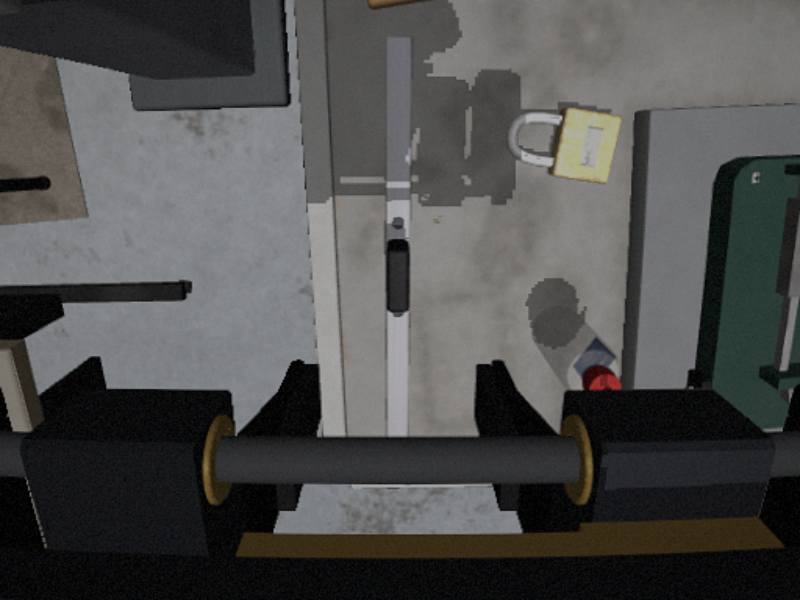

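The tab is centred at col 398, midway between the fingers. I'll descend and grip.

>>> carry_out(deltas=[[0, -0.2, -3, 0, 0, -0.004, 60], [0, -0.2, -7, 0, 0, -0.004, 60], [0, -0.2, -11, 0, 0, -0.004, 60], [0, -0.2, -14, 0, 0, -0.004, 60], [0, -0.2, -16, 0, 0, -0.004, 60]])

```text
clock: 36.45
tool_pos: [0.4014, -0.3354, 0.0306]
tool_rot: [-2.245, -2.194, -0.001]
force: [-0.8, -0.0, 0.4]
width: 0.052
gripper_force: 0.0
```

>>> carry_out(deltas=[[0, 0, -0.8, 0, 0, 0, 60], [0, 0, -1.7, 0, 0, 0, 60], [0, 0, -1.7, 0, 0, 0, 60], [0, 0, -1.7, 0, 0, 0, 10], [0, 0, -1.7, 0, 0, 0, 0]], newtons=40)

```text
clock: 36.95
tool_pos: [0.4023, -0.3374, 0.0165]
tool_rot: [2.246, 2.193, -0.0]
force: [-0.4, -0.6, 0.3]
width: 0.0428
gripper_force: 0.0
```

>>> carry_out(deltas=[[0, 0, 0, 0, 0, 0, 0], [0, 0, 0, 0, 0, 0, 0], [0, 0, 0, 0, 0, 0, 0], [0, 0, 0, 0, 0, 0, 0], [0, 0, 0, 0, 0, 0, 0]])

```text
clock: 37.45
tool_pos: [0.4019, -0.3369, 0.0158]
tool_rot: [2.248, 2.195, -0.0]
force: [-0.0, -0.4, 1.8]
width: 0.0134
gripper_force: 40.0
```

Run:
```python
from h import *
st=ctrl.state(); print(st["tool_pos"],st["tool_rot"],st["force"])
```

```text
[ 0.40194357 -0.33690796  0.01575565] [ 2.24751902e+00  2.19452217e+00 -9.00532912e-05] [-0.01813987 -0.42266179  1.82085123]
```

>>> carry_out(deltas=[[0, 0, 2, 0, 0, 0, 0], [0, 0, 5, 0, 0, 0, 0], [0, 0, 9, 0, 0, 0, 0], [0, 0, 13, 0, 0, 0, 0], [0, 0, 16, 0, 0, 0, 0]])

```text
clock: 37.95
tool_pos: [0.4018, -0.3367, 0.1773]
tool_rot: [2.247, 2.194, -0.0]
force: [0.6, -0.8, -1.9]
width: 0.0139
gripper_force: 40.0
```

>>> carry_out(deltas=[[0.2, 3, 0, 0, 0, 0, 0], [0.5, 7, 0, 0, 0, 0, 0], [0.8, 11, 0, 0, 0, 0, 0], [1.1, 15, 0, 0, 0, 0, 0], [1.4, 19.5, 0, 0, 0, 0, 0]])

```text
clock: 38.45
tool_pos: [0.4155, -0.1405, 0.1752]
tool_rot: [-2.249, -2.193, 0.0]
force: [0.1, 0.6, -2.8]
width: 0.0138
gripper_force: 40.0
```

>>> carry_out(deltas=[[0.2, 4, 0, 0, 0, 0, 0], [0.5, 8, 0, 0, 0, 0, 0], [0.8, 12, 0, 0, 0, 0, 0], [1.1, 16, 0, 0, 0, 0, 0], [1.4, 20, 0, 0, 0, 0, 0]])

```text
clock: 38.95
tool_pos: [0.4291, 0.0599, 0.1752]
tool_rot: [-2.248, -2.194, 0.001]
force: [1.3, -0.1, -2.6]
width: 0.0135
gripper_force: 40.0
```

>>> carry_out(deltas=[[0.2, 4, 0, 0, 0, 0, 0], [0.5, 8, 0, 0, 0, 0, 0], [0.8, 12, 0, 0, 0, 0, 0], [1.1, 16, 0, 0, 0, 0, 0], [1.3, 20, 0, 0, 0, 0, 0]])

```text
clock: 39.45
tool_pos: [0.4421, 0.2597, 0.175]
tool_rot: [-2.247, -2.195, 0.002]
force: [-0.3, -0.2, -2.6]
width: 0.014
gripper_force: 40.0
```

>>> carry_out(deltas=[[0, 0, 0, 0, 0, 0, 0], [0, 0, 0, 0, 0, 0, 0], [0, 0, 0, 0, 0, 0, 0], [0, 0, -2, 0, 0, 0, 0], [0, 0, -4, 0, 0, 0, 0]])

```text
clock: 39.95
tool_pos: [0.4434, 0.2569, 0.1356]
tool_rot: [2.25, 2.192, 0.002]
force: [0.2, -0.1, -3.2]
width: 0.014
gripper_force: 40.0
```

>>> carry_out(deltas=[[0, 0, 0, 0, 0, 0, 0], [0, 0, 0, 0, 0, 0, 0], [0, 0, 0, 0, 0, 0, 0], [0, 0, 0, 0, 0, 0, 0], [0, 0, 0, 0, 0, 0, 0]])

```text
clock: 40.45
tool_pos: [0.4433, 0.2583, 0.1363]
tool_rot: [2.248, 2.194, 0.002]
force: [-0.1, 0.8, -2.3]
width: 0.0139
gripper_force: 40.0
```

Run:
```python
from h import *
st=ctrl.state(); print(st["tool_pos"],st["tool_rot"],st["force"])
c=imaging.read_camera("wrist"); cv2.imwrite("pics/w11.png",cv2.resize(c["color"],(800,600))); np.save("w11.npy",c,allow_pickle=True)
```

```text
[0.44332149 0.25826843 0.1363227 ] [2.24759496e+00 2.19398126e+00 2.17973325e-03] [-0.05345155  0.77824883 -2.30070061]
```

View pics/w11.png

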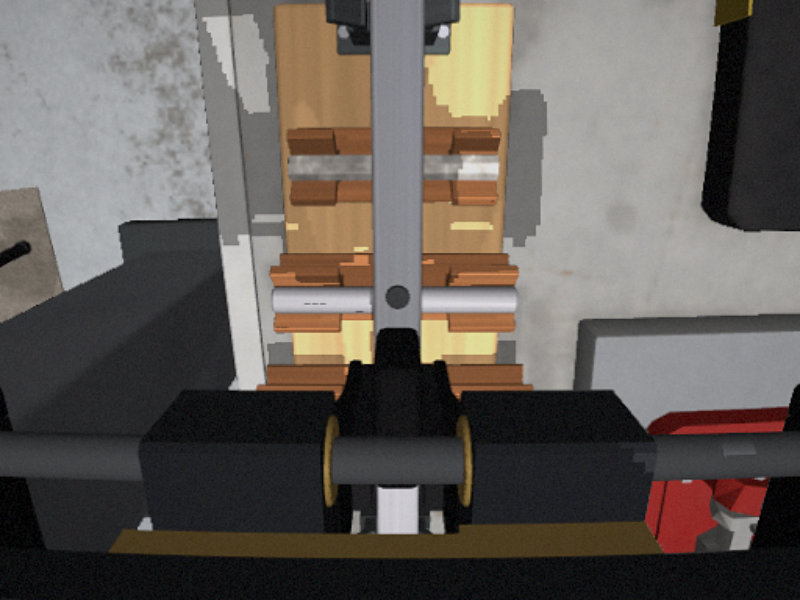

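The bar (col 397) is lined up with the far bracket (cols 338–450). I'll lower it.

>>> carry_out(deltas=[[0, 0, -1, 0, 0, 0, 0], [0, 0, -2, 0, 0, 0, 0], [0, 0, -3, 0, 0, 0, 0], [0, 0, -4, 0, 0, 0, 0], [0, 0, -4.5, 0, 0, 0, 0]])

```text
clock: 41.0
tool_pos: [0.442, 0.258, 0.0889]
tool_rot: [-2.247, -2.194, 0.004]
force: [0.6, 0.2, -2.2]
width: 0.0135
gripper_force: 40.0
```

>>> carry_out(deltas=[[0, 0, -0.5, 0, 0, 0, 0], [0, 0, -1, 0, 0, 0, 0], [0, 0, -1.5, 0, 0, 0, 0], [0, 0, -2, 0, 0, 0, 0], [0, 0, -2.3, 0, 0, 0, 0]])

```text
clock: 41.5
tool_pos: [0.4428, 0.2582, 0.0672]
tool_rot: [-2.248, -2.195, 0.0]
force: [0.5, -0.3, -2.0]
width: 0.0138
gripper_force: 40.0
```

>>> carry_out(deltas=[[0, 0, 0, 0, 0, 0, 0], [0, 0, 0, 0, 0, 0, 0], [0, 0, 0, 0, 0, 0, 0], [0, 0, 0, 0, 0, 0, 0], [0, 0, 0, 0, 0, 0, 0]])

```text
clock: 42.0
tool_pos: [0.443, 0.2583, 0.0677]
tool_rot: [2.248, 2.195, 0.001]
force: [-0.4, 1.1, -1.9]
width: 0.0134
gripper_force: 40.0
```

Lower another 1 mm, release, lift off and retract.

>>> carry_out(deltas=[[0, 0, -0.1, 0, 0, 0, 0], [0, 0, -0.1, 0, 0, 0, 0], [0, 0, -0.1, 0, 0, 0, 15], [0, 0, -0.1, 0, 0, 0, 40], [0, 0, -0.1, 0, 0, 0, 60]])

```text
clock: 42.5
tool_pos: [0.4431, 0.2582, 0.0667]
tool_rot: [2.248, 2.194, 0.001]
force: [-0.1, -0.1, 0.1]
width: 0.0228
gripper_force: 0.0
```

>>> carry_out(deltas=[[0, 0, 0, 0, 0, 0, 60], [0, 0, 0, 0, 0, 0, 60], [0, 0, 2, 0, 0, 0, 60], [0, 0, 5, 0, 0, 0, 60], [0, 0, 9, 0, 0, 0, 60]])

```text
clock: 43.0
tool_pos: [0.4415, 0.2577, 0.1561]
tool_rot: [-2.247, -2.193, 0.006]
force: [0.6, -0.0, 0.4]
width: 0.0511
gripper_force: 0.0
```

>>> carry_out(deltas=[[0, 0, 3, 0, 0, 0, 60], [0, 0, 6, 0, 0, 0, 60], [0, 0, 6, 0, 0, 0, 60], [0, 0, 6, 0, 0, 0, 60], [0, 0, 6, 0, 0, 0, 60]])

```text
clock: 43.5
tool_pos: [0.4418, 0.2578, 0.2154]
tool_rot: [-2.247, -2.194, 0.004]
force: [-0.1, 0.4, -0.8]
width: 0.052
gripper_force: 0.0
```

Run:
```python
from h import *
st=ctrl.state(); print(st["tool_pos"],st["force"],st["clock"])
c=imaging.read_camera("wrist"); cv2.imwrite("pics/w12.png",cv2.resize(c["color"],(800,600))); np.save("w12.npy",c,allow_pickle=True)
```

```text
[0.44180824 0.25784668 0.2154208 ] [-0.06050807  0.36301178 -0.83569081] 43.5
```

View pics/w12.png

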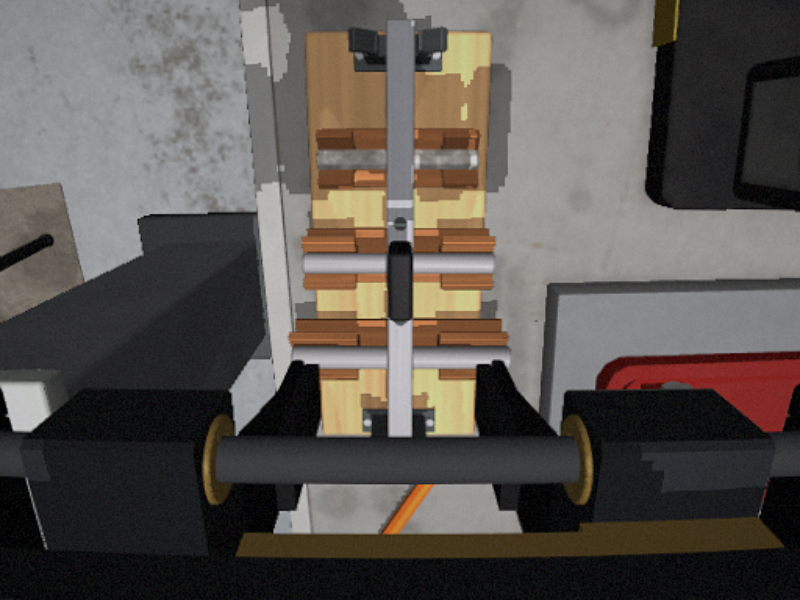

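The picture matches the first view: the bar is in both brackets (cols 388–411) with its tab up, and each rod is in its own trough. I'll hand in.

```bash
python3 -c "
from cell import ctrl
print(ctrl.sign_off())"
```

```text
the job is handed in; nothing more can be done
None
```

All three rods are in their own troughs, the bar is back in both brackets with its tab up, and the job was handed in at about 43.5 s of the 144 s allowed; the hand-in returned no verdict.

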